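# Unstack toy blanks into their jigs

## Robot

A 7-joint arm with a two-finger parallel gripper is mounted at the origin on the work surface. World frame = base frame: x ahead of the robot, y to its left, z up, the work surface at z = 0. Lengths are in m, angles in degrees, forces in N, time in s.
With the tool pointing down it reaches from about 0.425 to 0.875 m from the base axis. Payload 4.7 kg.
Tool frame: the origin (TCP) lies at the very end of the fingers, on their centre line; the grasp point (between the pads) lies 19 mm behind it; z points along the fingers, y is the line along which they close (so a half turn about z gives the same grasp; the last joint's range is limited). The gripper opens to 87 mm and grips with 3 to 60 N. Pads are 19 mm wide; open, the fingers measure 117 mm over their backs; the gripper's body (75 mm by 190 mm) begins 51 mm behind the grasp point.
Start: joints at [65.094, 18.392, -4.016, 83.108, 1.295, 78.541, -3.26], TCP at [0.282, -0.586, 0.223] pointing down, gripper open.
Joint ranges: [-163.93, 163.93], [-17.29, 119.83], [-79.2, 71.16], [3.27, 140.29], [-89.18, 269.18], [5.43, 117.66], [-154.24, 154.24]. Speed limits (degrees/s): [147.25, 147.25, 180, 180, 180, 180, 180].

## Interface

Orientations are given as [roll, pitch, yaw] about the fixed x, y, z axes, in that order (R = Rz(yaw) Ry(pitch) Rx(roll)).
In Python, from cell import get_obs, read_camera, sign_off, silhouettes gives the robot as it stands.
- The arm moves only by the tool play_rows, never from a script. Its argument "steps" is a list that holds one entry, the list of rows, each a list of 7 numbers: the shift along the tool's x, y, z in m, then the turn, a rotation vector about the tool's x, y, z in rad, then the finger opening in m, from 0 to 0.087. A call has 1 to 12 rows; each row shifts and turns the commanded pose from where the row before left it, along the tool's axes as they then stand; what a row does not reach is not made up. A row lasts 1/10 s, in which the tool goes at most 50 mm and 8.59 degrees, less where a joint would pass 70% of its speed; a pose out of reach is approached as far as the arm can. A call is refused whole if a number of a shift passes 0.05 or a number of a turn 0.15, either way. A call with a gripper value outside its range is refused whole. The fingers move at their own pace and stop on an object; "force" is the grip in N (left out, the last holds). Time passes only in rows, so rows that do not move let the fingers close. It gives the time, the measured TCP pose, the force, the opening and the grip force at its end, in the units of the state.
- get_obs(): the state, without advancing time (a new reading comes with each control period).
- read_camera(name): name is "scene" or "top"; returns a dict with "frame" (420x560x3 uint8, red, green, blue), "intrinsics" (3x3 intrinsics, pixels), "k1" (the pictures are not rectified: a ray, as slopes to the right and down, at radius r is drawn at 1 + k1 r^2 times it, then the intrinsics apply), "view" (4x4, takes a point from world to camera coordinates). Camera axes: x right, y up, looking along -z (the intrinsics and any distortion apply to the point x, -y, -z); pixel columns grow to the right and rows downward; lengths in m; the calibration is good to about 2 mm. A picture is of the moment at which its call begins. There is no depth.
- sign_off(): hands the job in; it is judged then, once.
Trained networks look in the newest picture that a camera, given by its name, has taken for a name from the list of things; names that differ only in an ending like _2 or _b are one class to them, and where a whole thing is asked for, a point or a joint stands for the part that bears it (a point fixed in the world has none). Each returns a list of dicts, best first, with "p" (0 to 1); they miss things now and then, are a little off and sometimes report something else, mostly with a low value. They report only what shows in the picture. A call takes as long as a camera call. They do not tell look-alikes from the thing itself.
- silhouettes(camera, name): "pixels" (420x560 bool, what is visible of it) and "extent" ([left, top, right, bottom] in pixels, round what is visible of it).
The state is a dict: "time_s": time; "qpos": joint angles; "joint_velocities": joint speeds; "effort": joint torques, N m; "tool_pos": TCP position; "tool_rot": TCP orientation; "force": force on the tool from outside, world axes, zero at the start; "wrist_torque": the same for the moment, N m; "grip_width": finger opening in m; "grasp_force": force on a finger pad.
Only numpy, scipy, OpenCV 4.12 (cv2) and the standard library are available. Lean on these libraries where they do the work, as an engineer would, in place of code of your own. Each camera call takes 0.05 s, during which the arm holds its last target. There are 200 camera calls.

## Task

Take the stack of wooden toy blanks apart from the top down and load each into its own jig: first the ring over the upright dowel, next the long rail into the long trough, then the square block into the square pocket and the round disc into the round pocket, in either order. Each must end lying flat on the bottom of its jig, same side up as it started. Do not tip any blank over, and leave the tape measure and the tin where they stand.

Things in the scene. Friction and masses are not known exactly. Their poses are not given: they have to be found in the camera images.
- ring_mid (a point): (All sizes in mm.) Pale wooden ring, 60 outside diameter, 30 hole, 30 tall, the top of the stack, lying on the rail anywhere up to 34 either way along it. Point at its centre, half-way up (15 above its underside); z is the ring's axis, up.
- rail_mid (a point): Pale wooden rail, 180 long, 34 wide, 34 tall, lying across the tops of the block and the disc like a bridge, under the ring. Point at its centre, half-way up (17 above its underside); y runs along its length, x across, z up. Its middle hangs free over a gap of at least 50 between block and disc.
- block_mid (a point): Pale wooden square block, 50 by 50, 40 tall, upright under one end of the rail (either end). Point at its centre, half-way up (20 above its underside); x and y are square to its side faces, z up.
- disc_mid (a point): Pale wooden round disc (short cylinder), 56 diameter, 40 tall, upright under the other end of the rail. Point at its centre, half-way up (20 above its underside); z is its axis, up. Block and disc are about 120 apart and stand on a flat grey board 12 thick, 110 by 220, fixed to the bench.
- dowel_jig: Jig for the ring: square plywood plate 90 by 90, 12 thick, fixed, with an upright dowel of 12 diameter at its centre that rises 35 above the plate. Origin at the centre of the plate's underside, on the bench, below the dowel; z up. The ring rests on the plate, 12 above the origin, around the dowel (about 9 of play all round).
- trough: Jig for the rail: plywood plate 84 by 230, 14 thick, fixed, with a long pocket 52 wide (x) and 198 long (y), 6 deep, at its centre, floor lined with thin black rubber. Origin at the centre of the plate's underside, on the bench; y along the length, z up. The pocket floor is 8 above the origin.
- square_jig: Jig for the block: plywood plate 100 by 100, 14 thick, fixed, with a square pocket 68 by 68, 6 deep, at its centre, floor lined with thin black rubber. Origin at the centre of the plate's underside, on the bench; x and y square to the pocket's sides, z up. The pocket floor is 8 above the origin.
- round_jig: Jig for the disc: plywood plate 106 by 106, 14 thick, fixed, with a round pocket of 74 diameter, 6 deep, at its centre, floor lined with thin black rubber. Origin at the centre of the plate's underside, on the bench; z up. The pocket floor is 8 above the origin.
- tape_mid (a point): Bystander: black and yellow tape measure, 70 by 45, 60 tall, standing on the bench at the robot's left. Point at its centre, 30 above the bench. Leave alone.
- tin_mid (a point): Bystander: round tin with a paper label, 80 diameter, 100 tall, standing on the bench at the robot's right. Point at its centre, 50 above the bench. Leave alone.
Mind the look-alikes: they are no part of the job. Leave any blue, pink or turquoise look-alike of the part that bears rail_mid alone.

How it is judged:
By the outcome, as a careful person would: the job done as asked, in the order asked, and still so for the second after the job is handed in, with the robot touching nothing.
It also fails if it takes over 104 s, if anything falls off the work surface, if the arm or the gripper's body presses on something with over 40 N, if the wrist force passes 120 N, or if a joint passes its speed limit or range.

## Working session

There is one attempt and no reset: what is moved stays moved. The work goes in short steps, Python scripts to look and compute and a tool call to move; the robot and the scene stay as the last step left them, time stands still between calls to the robot, and variables do not carry over. Pictures are saved under pics/ and viewed, at most 14 in all, crops included, and the job is handed in when it is done.

Besides the shell and the picture viewer there is one more tool, called after "Request:" as a command line: name --argument value ..., lists and objects as JSON in quotes. play_rows: Moves the arm, as the interface text tells. Its arguments: {"type":"object","properties":{"steps":{"type":"array","items":{"type":"array","items":{"type":"array","items":{"type":"number"}}}},"force":{"type":"number"}},"required":["steps"]}

```bash
ls; mkdir -p pics
python3 - <<'E'
from cell import *
import cv2
o=get_obs(); print(o)
for n in("scene","top"):
    c=read_camera(n); cv2.imwrite(f"pics/{n}0.png",c["frame"][:,:,::-1]); print(n,c["intrinsics"],c["k1"],c["view"])
E
```

```text
pics
{'time_s': 0.0, 'qpos': array([65.09371023, 18.43740295, -4.0138556 , 83.17572051,  1.29541197,
       78.54209073, -3.25783826]), 'joint_velocities': array([ 0.00295948,  0.08619805, -0.06421747, -0.0284011 ,  0.00762739,
       -0.00407   ,  0.02365371]), 'effort': array([ 1.23950493e-03, -4.91287851e+01, -4.03015343e-01, -3.12522840e+01,
       -6.39176066e-02,  4.36769729e-02,  1.66521213e-04]), 'tool_pos': array([ 0.28171104, -0.58514989,  0.22147291]), 'tool_rot': array([-1.79890048e+02,  6.83243962e-03,  2.57167176e+01]), 'force': array([-0.14222657, -1.09395167, -0.54265141]), 'wrist_torque': array([ 0.00011437, -0.02452741, -0.03588615]), 'grasp_force': 0.0, 'grip_width': 0.08707768903227381}
scene [[388.72915975   0.         272.18374099]
 [  0.         388.72915975 213.71382131]
 [  0.           0.           1.        ]] -0.02207771726594307 [[-0.65692189  0.7538677  -0.01170987  0.28160178]
 [-0.55178848 -0.47012976  0.68884503  0.19816824]
 [ 0.51379286  0.45897875  0.72481405 -1.27205934]
 [ 0.          0.          0.          1.        ]]
top [[483.87669384   0.         279.16666592]
 [  0.         483.87669384 210.12404417]
 [  0.           0.           1.        ]] -0.08197630424235748 [[ 0.00876516 -0.99995055  0.00469811 -0.01977864]
 [ 0.99649534  0.00912554  0.08314899 -0.47569179]
 [-0.08318775  0.00395283  0.99652605 -1.25462997]
 [ 0.          0.          0.          1.        ]]
```

View pics/scene0.png

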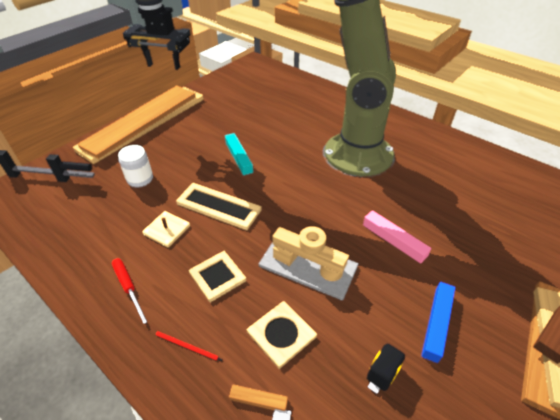

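View pics/top0.png

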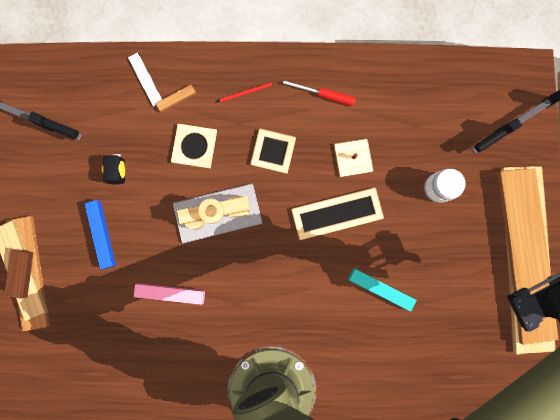

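```bash
cat > h.py <<'E'
from cell import *
import numpy as np, cv2
from scipy.optimize import least_squares
def proj(c,P):
    P=np.atleast_2d(P); q=P@c["view"][:3,:3].T+c["view"][:3,3]
    s=np.c_[q[:,0],-q[:,1]]/(-q[:,2:3]); r2=(s**2).sum(1,keepdims=True)
    s=s*(1+c["k1"]*r2); K=c["intrinsics"]
    return s@K[:2,:2].T+K[:2,2]
def ray(c,u):
    K=c["intrinsics"]; d=(np.asarray(u,float)-K[:2,2])/[K[0,0],K[1,1]]; s=d.copy()
    for _ in range(20): s=d/(1+c["k1"]*(s@s))
    R=c["view"][:3,:3]; return -R.T@c["view"][:3,3], R.T@np.array([s[0],-s[1],-1])
def atz(c,u,z):
    o,d=ray(c,u); return o+d*(z-o[2])/d[2]
def tri(c1,u1,c2,u2):
    return least_squares(lambda P:np.r_[proj(c1,P)[0]-u1,proj(c2,P)[0]-u2],atz(c1,u1,.05)).x
E
python3 - <<'E'
from h import *
C={n:read_camera(n) for n in("scene","top")}
import pickle
S={}
for n in C:
  for t in "ring_mid rail_mid block_mid disc_mid dowel_jig trough square_jig round_jig tape_mid tin_mid".split():
    for d in silhouettes(n,t):
      m=d["pixels"]; 
      if m.sum()<5: continue
      c=np.argwhere(m).mean(0)[::-1]; S.setdefault((n,t),[]).append(d)
      (cx,cy),wh,a=cv2.minAreaRect(np.argwhere(m)[:,::-1].astype(np.int32))
      print(n,t,round(d["p"],2),c.round(1),d["extent"],m.sum(),np.round([cx,cy,*wh,a],1), atz(C[n],c,.014)[:2].round(3), C[n]["frame"][m].mean(0).round())
pickle.dump((C,S),open("s.pkl","wb"))
E
```

```text
scene ring_mid 0.58 [312.5 240.2] [298.9, 225.3, 327.8, 252.2] 609 [312.5 240.5  27.   25.   90. ] [0.402 0.115] [226. 196. 126.]
scene rail_mid 0.95 [310.5 250.7] [271.6, 231.7, 348.1, 273.5] 1178 [309.9 249.7  78.7  19.8  22.2] [0.433 0.132] [217. 186. 120.]
scene rail_mid 0.71 [438.4 322.4] [420.6, 280.8, 455.8, 361.0] 1518 [438.7 322.1  20.8  79.1  12.9] [0.41  0.463] [ 44. 125. 240.]
scene rail_mid 0.66 [396.8 236.6] [366.5, 209.3, 430.6, 263.9] 1265 [396.1 236.3  73.2  18.1  32.5] [0.251 0.274] [230. 136. 169.]
scene block_mid 0.86 [283.6 255.1] [273.2, 243.3, 295.5, 265.5] 303 [283.1 255.5  25.5  13.8  25. ] [0.488 0.09 ] [187. 149.  94.]
scene disc_mid 0.55 [329.5 273.7] [319.1, 266.3, 338.6, 282.0] 210 [329.4 274.5  22.5  11.2  23.2] [0.459 0.209] [187. 148.  92.]
scene dowel_jig 0.73 [166.1 228.5] [144.0, 216.8, 193.2, 246.5] 918 [166.3 227.8  28.3  38.9  45. ] [ 0.623 -0.206] [245. 235. 192.]
scene trough 0.56 [218.9 205.5] [179.1, 184.5, 260.6, 235.5] 2029 [218.3 205.1  81.7  27.1  20.2] [ 0.472 -0.161] [173. 160. 122.]
scene round_jig 0.79 [281.6 333.9] [244.8, 301.3, 31
[... 1702 characters left out ...]
 210.8  14.9  72.8  78.7] [0.473 0.157] [240. 216. 158.]
top trough 0.59 [337.3 213.9] [292.1, 190.2, 382.6, 239.5] 2761 [337.  214.3  32.9  87.1  75.1] [ 0.468 -0.17 ] [154. 145. 124.]
top square_jig 0.95 [273.  151.3] [250.9, 130.9, 294.9, 175.3] 1404 [272.7 151.4  38.1  38.2  14.6] [0.634 0.002] [169. 160. 134.]
top round_jig 0.82 [193.7 146.2] [173.8, 129.1, 212.9, 170.2] 1599 [193.5 146.2  40.6  40.1   8.5] [0.646 0.215] [185. 177. 152.]
top tape_mid 0.72 [113.5 169. ] [105.4, 149.1, 122.5, 185.7] 617 [113.5 169.   30.   21.   90. ] [0.583 0.431] [81. 75. 54.]
top tin_mid 0.7 [444.1 185.4] [422.8, 172.1, 467.4, 202.5] 1089 [444.  185.   31.6  41.1  71.6] [ 0.547 -0.458] [216. 212. 209.]
```

```bash
cat >> h.py <<'E'
def pale(c):
    h=cv2.cvtColor(c["frame"],cv2.COLOR_RGB2HSV).astype(int)
    return ((h[...,2]>125)&(h[...,0]>12)&(h[...,0]<40)&(h[...,1]>30)&(h[...,1]<165)).astype(np.uint8)
def comp(c,P,r=40,hull=False):
    """pale component(s) near projected world point"""
    m=pale(c); u=proj(c,P)[0]; n,l,st,ce=cv2.connectedComponentsWithStats(m)
    d=np.array([1e9 if k==0 or st[k,4]<60 else np.hypot(*(np.argwhere(l==k)[:,::-1]-u).T).min() for k in range(n)])
    o=(l==d.argmin()).astype(np.uint8)
    if hull:
        h=cv2.convexHull(np.argwhere(o)[:,::-1].astype(np.int32)); cv2.fillConvexPoly(o,h,1)
    return o
def prism(x,y,z0,z1,yaw,sx,sy):
    c,s=np.cos(yaw),np.sin(yaw)
    return np.array([[x+c*a*sx/2-s*b*sy/2,y+s*a*sx/2+c*b*sy/2,z] for z in(z0,z1) for a in(-1,1) for b in(-1,1)])
def cyl(x,y,z0,z1,r):
    t=np.linspace(0,2*np.pi,40); return np.array([[x+r*np.cos(a),y+r*np.sin(a),z] for z in(z0,z1) for a in t])
def render(c,parts,box,k=6):
    l,t,r,b=box; im=np.zeros(((b-t)*k,(r-l)*k),np.uint8)
    for P in parts:
        u=(proj(c,P)-[l,t]+.5)*k
        cv2.fillConvexPoly(im,cv2.convexHull((u*16).round().astype(np.int32)),1,shift=4)
    return cv2.resize(im.astype(np.float32),None,fx=1/k,fy=1/k,interpolation=cv2.INTER_AREA)
def fit(views,model,p0,step):
    from scipy.optimize import minimize
    """views: list of (cam,mask)"""
    B=[]
    for c,m in views:
        a=np.argwhere(m); B.append((max(a[:,1].min()-12,0),max(a[:,0].min()-12,0),min(a[:,1].max()+13,560),min(a[:,0].max()+13,420)))
    G=lambda x:cv2.GaussianBlur(x.astype(np.float32),(0,0),1.2)
    T=[G(m[b[1]:b[3],b[0]:b[2]]) for (c,m),b in zip(views,B)]
    f=lambda q:sum(((G(render(c,model(q*step),b))-t)**2).sum() for (c,m),b,t in zip(views,B,T))
    best=None; q=np.array(p0)/step
    for _ in range(3):
        S=np.vstack([q]+[q+e for e in np.eye(len(q))]); r=minimize(f,q,method="Nelder-Mead",options=dict(initial_simplex=S,maxfev=700,xatol=.01,fatol=.01)); q=r.x
    return q*step,r.fun/sum(m.sum() for _,m in views)
E
cat > m1.py <<'E'
from h import *
import pickle
C,S=pickle.load(open("s.pkl","rb")); both=[C["scene"],C["top"]]
d=np.pi/180
J={"dowel":(.62,-.21,90,90,12,-15),"trough":(.468,-.17,84,230,14,-14+0),"square":(.634,.002,100,100,14,-14),"round":(.648,.217,106,106,14,-8)}
for n,(x,y,a,b,h,yaw) in J.items():
    V=[(c,comp(c,[x,y,.014],hull=True)) for c in both]
    best=min((fit(V,lambda p:[prism(p[0],p[1],0,p[2],p[3],a/1e3,b/1e3)],[x,y,h/1e3,w*d],np.array([.006,.006,.005,.08])) for w in(yaw,-yaw)),key=lambda r:r[1])
    p,f=best; print(n,(p[:3]*1e3).round(1),(p[3]/d).round(1),round(f,3),[int(m.sum()) for _,m in V])
V=[(c,comp(c,[.43,.155,.08])) for c in both]
def stack(p):
    x,y,z,w,s,bx,by,bw,dx,dy=p; ux,uy=-np.sin(w),np.cos(w); r=cyl(x+ux*s,y+uy*s,z,z+.03,.03)
    return [prism(x,y,z-.034,z,w,.034,.18),r,prism(bx,by,.012,z-.034,bw,.05,.05),cyl(dx,dy,.012,z-.034,.028)]
w=12*d
res=[]
for w in(12*d,-12*d):
  for s in(-1,1):
    x,y=.445,.148;u=np.array([-np.sin(w),np.cos(w)])*s*.06
    res.append(fit(V,stack,[x,y,.086,w,0,x+u[0],y+u[1],w,x-u[0],y-u[1]],np.array([.006,.006,.005,.08,.01,.008,.008,.1,.008,.008])))
for p,f in res: print((p*1e3).round(1),"yaw",(p[[3,7]]/d).round(1),round(f,3))
p=min(res,key=lambda r:r[1])[0]; np.save("stack.npy",p)
out=[]
for c,m in V:
    im=cv2.resize(c["frame"][:,:,::-1],None,fx=4,fy=4,interpolation=cv2.INTER_CUBIC)
    for P in stack(p):
        for k in (slice(0,len(P)//2),slice(len(P)//2,None)):
            cv2.polylines(im,[cv2.convexHull(((proj(c,P[k])+.5)*4).round().astype(np.int32))],True,(255,0,0),1)
    u=(proj(c,[p[0],p[1],.07])[0]*4).astype(int); out.append(im[u[1]-220:u[1]+220,u[0]-195:u[0]+195])
cv2.imwrite("pics/fit1.png",np.hstack(out))
E
python3 m1.py
```

```text
dowel [ 621.1 -213.    18.9] 10.0 0.003 [1078, 1225]
trough [ 469.6 -168.1   24. ] 14.8 0.008 [2249, 2997]
square [636.4   3.7  24.2] -13.0 0.007 [1809, 1544]
round [649.1 217.   23.5] -8.6 0.003 [2710, 1700]
[468.4 150.3  88.6 202.    3.9 483.7  94.2  95.8 451.6 207.1] yaw [11.6  5.5] 0.006
[468.5 150.   88.4 199.1   4.2 451.3 208.3 267.8 484.9  91. ] yaw [11.4 15.3] 0.017
[  468.5   150.2    88.7   201.3     4.    483.6    94.2 -1462.9   451.7
   206.9] yaw [ 11.5 -83.8] 0.006
[  468.5   150.3    88.5   203.9     3.8   452.    205.8 -1081.    484.9
    91.4] yaw [ 11.7 -61.9] 0.016
```

View pics/fit1.png

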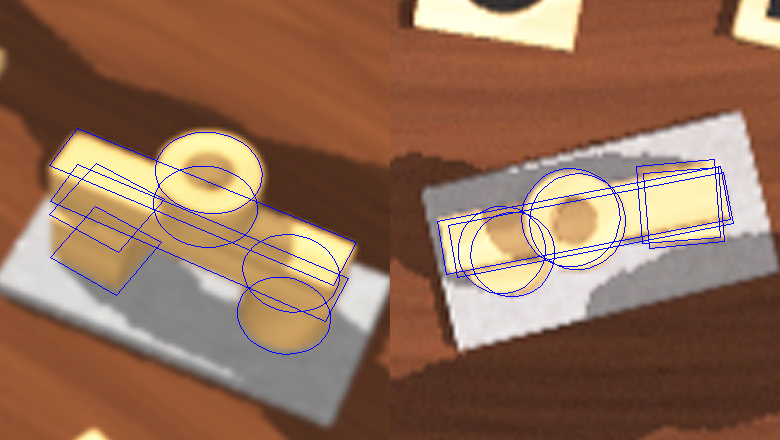

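```bash
cat > m2.py <<'E'
from h import *
import pickle
C,S=pickle.load(open("s.pkl","rb")); both=[C["scene"],C["top"]]
d=np.pi/180
J={"dowel":(.62,-.21,90,90,12,10),"trough":(.468,-.17,84,230,14,14),"square":(.634,.002,100,100,14,-14),"round":(.648,.217,106,106,14,-8)}
for n,(x,y,a,b,h,yaw) in J.items():
  for cs in (both,both[:1],both[1:]):
    V=[(c,comp(c,[x,y,.014],hull=True)) for c in cs]
    p,f=fit(V,lambda p:[prism(p[0],p[1],0,h/1e3,p[2],a/1e3*p[3],b/1e3*p[3])],[x,y,yaw*d,1],np.array([.006,.006,.08,.03])); print(n,(p[:2]*1e3).round(1),(p[2]/d).round(1),p[3].round(3),round(f,3))
# pockets: dark centroid triangulation
for n in("trough","square","round"):
    x,y=J[n][:2]; us=[]
    for c in both:
        V=c["frame"].max(2); m=comp(c,[x,y,.014],hull=True)&~pale(c)&(V<100)
        k,l,st,ce=cv2.connectedComponentsWithStats(m.astype(np.uint8)); i=1+st[1:,4].argmax(); us.append(ce[i]); 
    print(n,(tri(both[0],us[0],both[1],us[1])*1e3).round(1),[(atz(c,u,.008)*1e3).round(1)[:2] for c,u in zip(both,us)])
E
python3 m2.py
```

```text
dowel [ 620.6 -214.6] 10.3 1.037 0.006
dowel [ 619.2 -215.8] 10.1 1.05 0.002
dowel [ 621.9 -213.8] 10.0 1.029 0.001
trough [ 469.3 -170.6] 14.7 1.036 0.011
trough [ 467.5 -172.2] 14.3 1.044 0.013
trough [ 469.8 -169.6] 14.9 1.03 0.005
square [635.8   2.2] -12.8 1.05 0.007
square [634.2   1.3] -13.0 1.062 0.001
square [637.4   3.1] -12.8 1.044 0.001
round [648.1 216. ] -8.6 1.039 0.004
round [647.1 215.6] -8.6 1.044 0.001
round [649.8 217. ] -8.5 1.031 0.001
trough [ 467.9 -168.6   10.7] [array([ 465.1, -169.3]), array([ 469.3, -170.1])]
square [636.2   2.5  11.1] [array([634.7,   0.9]), array([637.1,   2.2])]
round [648.8 216.2  11. ] [array([647.3, 215.6]), array([649.9, 216.1])]
```

Pale rail at scene (310,250) / top (214,210) is the one carrying the ring and bridging the block and disc. The blue (438,322), pink (397,236) and turquoise (238,154) ones in the scene picture are look-alikes. The close crop confirms this: the fitted rail, ring, block (robot's right end) and disc outlines match. I'll start moving.

Request:
play_rows --steps '[[[0,0,0,0,0,-0.147,0.087],[0,0,0,0,0,-0.147,0.087],[0,0,0,0,0,-0.147,0.087],[0,0,0,0,0,-0.147,0.087],[0,0,0,0,0,-0.147,0.087],[0,0,0,0,0,-0.147,0.087],[0,0,0,0,0,-0.147,0.087],[0,0,0,0,0,-0.147,0.087],[0,0,0,0,0,-0.147,0.087],[0.03,0.031,0,0,0,0,0.087],[0.03,0.031,0,0,0,0,0.087],[0.03,0.031,0,0,0,0,0.087]]]'

```text
time_s: 2.4
tool_pos: [0.3557, -0.4778, 0.2226]
tool_rot: [180.0, 0.0, 101.5]
force: [1.3, -0.3, 0.3]
grip_width: 0.0871
grasp_force: 0.0
```

```bash
cat > go.py <<'E'
import sys,numpy as np
from cell import get_obs
# go.py x y z yaw : tool-frame shift (m) and turn (rad) from here
o=get_obs(); p=o["tool_pos"]; r=o["tool_rot"]; x,y,z,w=map(float,sys.argv[1:5])
psi=np.radians(r[2]); d=np.array([x,y,z])-p
f=lambda a:(np.round([np.cos(a)*d[0]+np.sin(a)*d[1],np.sin(a)*d[0]-np.cos(a)*d[1],-d[2]],4))
dw=(w-r[2]+180)%360-180
print(o["time_s"],p.round(4),r.round(2),"shift(now)",f(psi),"shift(after turn)",f(np.radians(w)),"turn",round(-np.radians(dw),4),"F",o["force"].round(1),o["grip_width"],o["grasp_force"])
E
python3 go.py .48 -.2 .22 101.5; python3 go.py .467 .154 .2 101.5
```

```text
2.4 [ 0.3557 -0.4778  0.2226] [1.7998e+02 1.0000e-02 1.0146e+02] shift(now) [0.2476 0.177  0.0026] shift(after turn) [0.2475 0.1771 0.0026] turn -0.0007 F [ 1.3 -0.3  0.3] 0.08706149631140479 0.0
2.4 [ 0.3557 -0.4778  0.2226] [1.7998e+02 1.0000e-02 1.0146e+02] shift(now) [0.5971 0.2345 0.0226] shift(after turn) [0.5969 0.235  0.0226] turn -0.0007 F [ 1.3 -0.3  0.3] 0.08706149631140479 0.0
```

Request:
play_rows --steps '[[[0.041,0.0295,0,0,0,0,0.087],[0.041,0.0295,0,0,0,0,0.087],[0.041,0.0295,0,0,0,0,0.087],[0.041,0.0295,0,0,0,0,0.087],[0.041,0.0295,0,0,0,0,0.087],[0.041,0.0295,0,0,0,0,0.087],[0.039,0.0065,0,0,0,0,0.087],[0.039,0.0065,0,0,0,0,0.087],[0.039,0.0065,0,0,0,0,0.087],[0.039,0.0065,0,0,0,0,0.087],[0.039,0.0065,0,0,0,0,0.087],[0.039,0.0065,0,0,0,0,0.087]]]'

```text
time_s: 3.6
tool_pos: [0.4695, 0.0333, 0.2228]
tool_rot: [180.0, 0.1, 101.5]
force: [0.3, 0.5, 0.1]
grip_width: 0.0872
grasp_force: 0.0
```

```bash
python3 go.py .467 .154 .09 101.5
```

```text
3.6 [0.4695 0.0333 0.2228] [1.7996e+02 6.0000e-02 1.0151e+02] shift(now) [0.1188 0.0216 0.1328] shift(after turn) [0.1188 0.0216 0.1328] turn 0.0002 F [0.3 0.5 0.1] 0.08718580153524652 0.0
```

Request:
play_rows --steps '[[[0.037,0.007,0.01,0,0,0,0.087],[0.037,0.007,0.01,0,0,0,0.087],[0.035,0.007,0.01,0,0,0,0.087],[0,0,0.02,0,0,0,0.087],[0,0,0.02,0,0,0,0.087],[0,0,0,0,0,0,0.087],[0,0,0,0,0,0,0.087]]]'

```text
time_s: 4.3
tool_pos: [0.4686, 0.1427, 0.1528]
tool_rot: [-180.0, -0.0, 101.5]
force: [0.2, -0.4, -0.2]
grip_width: 0.087
grasp_force: 0.0
```

```bash
python3 go.py .467 .154 .0905 101.5
python3 - <<'E'
from h import *
out=[]
for n in("scene","top"):
    c=read_camera(n); P=np.array([.467,.154,.11]); u=proj(c,P)[0].astype(int)
    im=c["frame"][u[1]-55:u[1]+55,u[0]-50:u[0]+50,::-1]; out.append(cv2.resize(im,(400,440),interpolation=cv2.INTER_CUBIC))
cv2.imwrite("pics/g1.png",np.hstack(out))
E
```

```text
4.3 [0.4686 0.1427 0.1528] [-1.7999e+02 -1.0000e-02  1.0151e+02] shift(now) [0.0114 0.0007 0.0623] shift(after turn) [0.0114 0.0007 0.0623] turn 0.0002 F [ 0.2 -0.4 -0.2] 0.08704107337422098 0.0
```

View pics/g1.png

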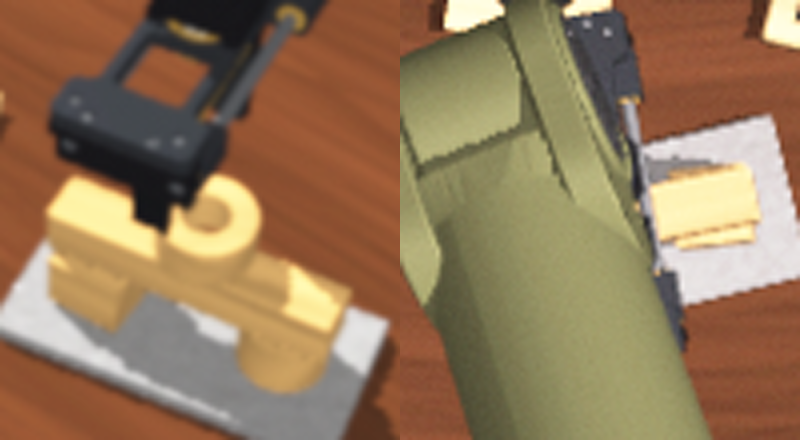

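Close up, the open fingers straddle the ring's line and sit about 11 mm short along the rail, as computed. Next I shift over, descend and close.

Request:
play_rows --steps '[[[0.0114,0.0007,0,0,0,0,0.087],[0,0,0.015,0,0,0,0.087],[0,0,0.015,0,0,0,0.087],[0,0,0.016,0,0,0,0.087],[0,0,0.016,0,0,0,0.087],[0,0,0,0,0,0,0.087],[0,0,0,0,0,0,0.05],[0,0,0,0,0,0,0.05],[0,0,0,0,0,0,0.05],[0,0,0,0,0,0,0.05],[0,0,0,0,0,0,0.05]]]' --force 15

```text
time_s: 5.5
tool_pos: [0.4672, 0.1541, 0.091]
tool_rot: [180.0, 0.0, 101.5]
force: [-0.3, 0.0, 1.8]
grip_width: 0.0604
grasp_force: 15.0
```

```bash
python3 go.py .621 -.2135 .14 101.5
```

```text
5.5 [0.4672 0.1541 0.091 ] [1.7996e+02 3.0000e-02 1.0151e+02] shift(now) [-0.3908  0.0773 -0.049 ] shift(after turn) [-0.3908  0.0774 -0.049 ] turn 0.0002 F [-0.3  0.   1.8] 0.060435069609307335 15.000233295922953
```

Request:
play_rows --steps '[[[0,0,-0.01,0,0,0,0.05],[0,0,-0.02,0,0,0,0.05],[0,0,-0.03,0,0,0,0.05],[-0.02,0.004,-0.02,0,0,0,0.05],[-0.035,0.007,0,0,0,0,0.05],[-0.035,0.007,0,0,0,0,0.05],[-0.035,0.007,0,0,0,0,0.05],[-0.035,0.007,0,0,0,0,0.05],[-0.035,0.007,0,0,0,0,0.05],[-0.035,0.007,0,0,0,0,0.05],[-0.035,0.007,0,0,0,0,0.05],[-0.035,0.007,0,0,0,0,0.05]]]'

```text
time_s: 6.7
tool_pos: [0.5862, -0.1294, 0.1713]
tool_rot: [180.0, 0.0, 101.5]
force: [-0.2, 0.4, -0.7]
grip_width: 0.0603
grasp_force: 15.0
```

```bash
python3 go.py .621 -.2135 .07 101.5
```

```text
6.7 [ 0.5862 -0.1294  0.1713] [1.7996e+02 2.0000e-02 1.0151e+02] shift(now) [-0.0893  0.0173  0.1013] shift(after turn) [-0.0893  0.0174  0.1013] turn 0.0002 F [-0.2  0.4 -0.7] 0.060310659162529055 15.000668425127515
```

Request:
play_rows --steps '[[[-0.03,0.0058,0,0,0,0,0.05],[-0.03,0.0058,0,0,0,0,0.05],[-0.0293,0.0058,0,0,0,0,0.05],[0,0,0.03,0,0,0,0.05],[0,0,0.03,0,0,0,0.05],[0,0,0.03,0,0,0,0.05],[0,0,0,0,0,0,0.05],[0,0,0,0,0,0,0.05]]]'

```text
time_s: 7.5
tool_pos: [0.6206, -0.212, 0.0812]
tool_rot: [180.0, -0.0, 101.5]
force: [1.3, -0.3, 0.6]
grip_width: 0.0602
grasp_force: 15.0
```

```bash
python3 go.py .621 -.2135 .016 101.5
cat > look.py <<'E'
import sys
from h import *
# look.py name x y z half
n,x,y,z,h=sys.argv[1],*map(float,sys.argv[2:6]); out=[];h=int(h)
for k in("scene","top"):
    c=read_camera(k); u=proj(c,[x,y,z])[0].astype(int)
    im=cv2.copyMakeBorder(c["frame"],h,h,h,h,cv2.BORDER_CONSTANT)[u[1]:u[1]+2*h,u[0]:u[0]+2*h,::-1]; out.append(cv2.resize(im,(400,400),interpolation=cv2.INTER_CUBIC))
    print(k,"crop origin",u-h,"scale",200/h)
cv2.imwrite(f"pics/{n}.png",np.hstack(out))
E
python3 look.py r1 .621 -.2135 .06 40
```

```text
7.5 [ 0.6206 -0.212   0.0812] [ 1.8000e+02 -2.0000e-02  1.0151e+02] shift(now) [-0.0015  0.0001  0.0652] shift(after turn) [-0.0015  0.0001  0.0652] turn 0.0002 F [ 1.3 -0.3  0.6] 0.06018765335076145 14.999839901938685
scene crop origin [121 174] scale 5.0
top crop origin [316 113] scale 5.0
```

View pics/r1.png

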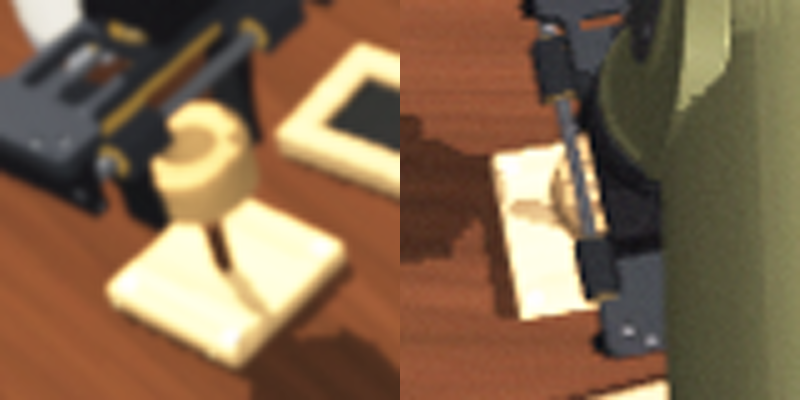

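Run:
```python
from h import *
c=read_camera("scene")
for P in(cyl(.6206,-.212,.078,.108,.03),cyl(.6206,-.212,.108,.108,.015)):
    u=(proj(c,P)-[121,174]+.5)*5; print(u.min(0).round(),u.max(0).round())
for z in(.012,.047): print(z,((proj(c,[.621,-.2135,z])[0]-[121,174]+.5)*5).round())
# dowel base: dark thin shaft pixel centroid near jig
print(atz(c,np.array([222,270])/5+[121,174]-.5,.012), atz(c,np.array([222,270])/5+[121,174]-.5,.014))
```

```text
[125. 100.] [258. 226.]
[155. 121.] [216. 163.]
0.012 [223. 268.]
0.047 [209. 223.]
[ 0.62245191 -0.21278708  0.012     ] [ 0.62328986 -0.21104272  0.014     ]
```

The held ring is at crop (210,160), and its extents match the prediction. The dowel base at crop (222,270) agrees with the fit to about 1 mm, so I lower the ring.

Request:
play_rows --steps '[[[-0.001,0,0.012,0,0,0,0.05],[0,0,0.012,0,0,0,0.05],[0,0,0.012,0,0,0,0.05],[0,0,0.012,0,0,0,0.05],[0,0,0.008,0,0,0,0.05],[0,0,0.005,0,0,0,0.05],[0,0,0.002,0,0,0,0.05],[0,0,0,0,0,0,0.05]]]'

```text
time_s: 8.45
tool_pos: [0.621, -0.2129, 0.0177]
tool_rot: [180.0, 0.0, 101.5]
force: [0.5, 0.4, -1.5]
grip_width: 0.0601
grasp_force: 15.0
```

Request:
play_rows --steps '[[[0,0,0.001,0,0,0,0.05],[0,0,0,0,0,0,0.07],[0,0,0,0,0,0,0.087],[0,0,0,0,0,0,0.087],[0,0,0,0,0,0,0.087],[0,0,-0.02,0,0,0,0.087],[0,0,-0.03,0,0,0,0.087],[0,0,-0.04,0,0,0,0.087],[0,0,-0.04,0,0,0,0.087]]]'

```text
time_s: 9.35
tool_pos: [0.6202, -0.2128, 0.1475]
tool_rot: [-180.0, -0.0, 101.5]
force: [0.4, -0.7, 0.1]
grip_width: 0.0866
grasp_force: 0.0
```

```bash
python3 go.py .4684 .150 .15 101.5
```

```text
9.35 [ 0.6202 -0.2128  0.1475] [-1.7995e+02 -3.0000e-02  1.0153e+02] shift(now) [ 0.3858 -0.0763 -0.0025] shift(after turn) [ 0.3857 -0.0765 -0.0025] turn 0.0005 F [ 0.4 -0.7  0.1] 0.08663956480687654 0.0
```

Request:
play_rows --steps '[[[0.038,-0.0076,-0.01,0,0,0,0.087],[0.038,-0.0076,0,0,0,0,0.087],[0.038,-0.0076,0,0,0,0,0.087],[0.038,-0.0076,0,0,0,0,0.087],[0.038,-0.0076,0,0,0,0,0.087],[0,0,0,0,0,0,0.087]]]'

```text
time_s: 9.95
tool_pos: [0.5438, -0.0275, 0.1571]
tool_rot: [-180.0, -0.1, 102.0]
force: [-0.1, 0.7, 1.3]
grip_width: 0.0868
grasp_force: 0.0
```

```bash
python3 go.py .4684 .150 .065 101.5
python3 - <<'E'
from h import *
d=np.pi/180; out=[]; V=[]
for k,h in(("scene",100),("top",100)):
    c=read_camera(k); V.append((c,comp(c,[.44,.17,.08]))); print(V[-1][1].sum())
    cen=([.55,-.03,.03] if k=="scene" else [.55,-.03,.03]); u=proj(c,cen)[0].astype(int)
    out.append(cv2.resize(c["frame"][u[1]-90:u[1]+90,u[0]-130:u[0]+130,::-1],(400,277),interpolation=cv2.INTER_CUBIC))
cv2.imwrite("pics/k1.png",np.hstack(out))
q=np.load("stack.npy")
def stack(p):
    x,y,z,w,bx,by,bw,dx,dy=p
    return [prism(x,y,z-.034,z,w,.034,.18),prism(bx,by,.012,z-.034,bw,.05,.05),cyl(dx,dy,.012,z-.034,.028)]
for W in (V,V[:1]):
    p,f=fit(W,stack,np.r_[q[:4],q[5:]],np.array([.006,.006,.005,.08,.008,.008,.1,.008,.008]));print((p*1e3).round(1),(p[[3,6]]/d).round(1),round(f,3))
E
```

```text
9.95 [ 0.5438 -0.0275  0.1571] [-1.8000e+02 -6.0000e-02  1.0203e+02] shift(now) [ 0.1893 -0.0367  0.0921] shift(after turn) [ 0.189  -0.0385  0.0921] turn 0.0093 F [-0.1  0.7  1.3] 0.08683693490158986 0.0
2201
1361
[470.4 151.   90.2 208.8 483.7  94.1 113.7 451.4 206.8] [12.   6.5] 0.002
[470.2 151.4  90.1 209.6 483.   94.3  84.6 451.3 206.9] [12.   4.8] 0.002
```

View pics/k1.png

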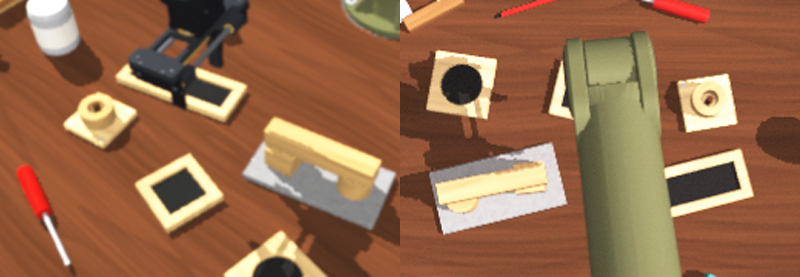

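The ring lies flat round the dowel (left crop 99,105; right crop 709,98), and the rail stands undisturbed. Next the rail.

Request:
play_rows --steps '[[[0.038,-0.0075,0,0,0,0,0.087],[0.038,-0.0075,0,0,0,0,0.087],[0.038,-0.0075,0,0,0,0,0.087],[0.038,-0.0075,0,0,0,0,0.087],[0.037,-0.0075,0,0,0,0,0.087],[0,0,0.02,0,0,0,0.087],[0,0,0.02,0,0,0,0.087],[0,0,0,0,0,0,0.087]]]'

```text
time_s: 10.85
tool_pos: [0.47, 0.1417, 0.1144]
tool_rot: [-179.7, -0.0, 101.4]
force: [0.2, -0.6, 0.2]
grip_width: 0.0869
grasp_force: 0.0
```

```bash
python3 go.py .469 .1505 .0625 101.7
```

```text
10.85 [0.47   0.1417 0.1144] [-1.7975e+02 -2.0000e-02  1.0143e+02] shift(now) [0.0088 0.0008 0.0519] shift(after turn) [0.0088 0.0008 0.0519] turn -0.0047 F [ 0.2 -0.6  0.2] 0.0868736162285011 0.0
```

Request:
play_rows --steps '[[[0.0088,0.0008,0,0,0,-0.004,0.087],[0,0,0.013,0,0,0,0.087],[0,0,0.013,0,0,0,0.087],[0,0,0.013,0,0,0,0.087],[0,0,0.013,0,0,0,0.06],[0,0,0,0,0,0,0.045],[0,0,0,0,0,0,0.025],[0,0,0,0,0,0,0.025],[0,0,0,0,0,0,0.025],[0,0,0,0,0,0,0.025],[0,0,0,0,0,0,0.025],[0,0,0,0,0,0,0.025]]]' --force 25

```text
time_s: 12.05
tool_pos: [0.4701, 0.1521, 0.0647]
tool_rot: [-180.0, 0.0, 101.7]
force: [-1.3, -0.0, 1.2]
grip_width: 0.0337
grasp_force: 25.1
```

Request:
play_rows --steps '[[[0,0,-0.004,0,0,0,0.025],[0,0,-0.01,0,0,0,0.025],[0,0,-0.02,0,0,0,0.025],[0,0,-0.03,0,0,0,0.025],[0,0,-0.03,0,0,0,0.025],[0,0,0,0,0,0,0.025]]]'

```text
time_s: 12.65
tool_pos: [0.4729, 0.1534, 0.1631]
tool_rot: [179.5, 0.1, 101.8]
force: [-0.1, -0.2, -1.7]
grip_width: 0.0342
grasp_force: 25.1
```

```bash
python3 go.py .469 -.1695 .15 104.8
python3 - <<'E'
from h import *
d=np.pi/180
c=read_camera("scene"); p0=[.47,.152,.16,.205]
m=comp(c,[.47,.152,.14]); print(m.sum())
p,f=fit([(c,m)],lambda p:[prism(p[0],p[1],.1415,.1755,p[2],.034,.18)],[.47,.152,.205],np.array([.006,.006,.08])); print(p,p[2]/d,f)
u=proj(c,[.47,.15,.1])[0].astype(int); cv2.imwrite("pics/l1.png",cv2.resize(c["frame"][u[1]-60:u[1]+60,u[0]-60:u[0]+60,::-1],(400,400),interpolation=cv2.INTER_CUBIC))
E
```

```text
12.65 [0.4729 0.1534 0.1631] [1.7954e+02 6.0000e-02 1.0175e+02] shift(now) [-0.3153 -0.0696  0.0131] shift(after turn) [-0.3112 -0.0863  0.0131] turn -0.0532 F [-0.1 -0.2 -1.7] 0.0341961341889308 25.07038081646897
877
[0.4713902  0.15166633 0.30431044] 17.435704118475435 0.35381422401697904
```

View pics/l1.png

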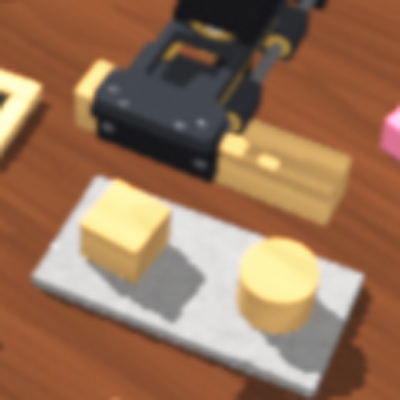

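Block (125,230) and disc (278,285) stand upright and the rail hangs level in the grip. Carrying it to the trough.

Request:
play_rows --steps '[[[0,0,0,0,0,-0.053,0.025],[-0.015,-0.0043,0,0,0,0,0.025],[-0.031,-0.0086,0,0,0,0,0.025],[-0.031,-0.0086,0,0,0,0,0.025],[-0.031,-0.0086,0,0,0,0,0.025],[-0.031,-0.0086,0,0,0,0,0.025],[-0.031,-0.0086,0,0,0,0,0.025],[-0.031,-0.0086,0,0,0,0,0.025],[-0.031,-0.0086,0,0,0,0,0.025],[-0.031,-0.0086,0,0,0,0,0.025],[-0.031,-0.0086,0,0,0,0,0.025],[-0.012,-0.0043,0,0,0,0,0.025]]]'

```text
time_s: 13.9
tool_pos: [0.4635, -0.169, 0.1572]
tool_rot: [-179.9, -0.0, 104.5]
force: [-0.4, 0.2, -1.1]
grip_width: 0.0341
grasp_force: 25.1
```

Request:
play_rows --steps '[[[0,0,0.03,0,0,0,0.025],[0,0,0.03,0,0,0,0.025],[0,0,0.02,0,0,0,0.025],[0,0,0.015,0,0,0,0.025],[0,0,0,0,0,0,0.025],[0,0,0,0,0,0,0.025]]]'

```text
time_s: 14.5
tool_pos: [0.4648, -0.1648, 0.0633]
tool_rot: [-180.0, -0.1, 104.8]
force: [0.3, -0.2, -0.9]
grip_width: 0.0341
grasp_force: 25.1
```

```bash
python3 look.py t1 .469 -.1695 .04 55;for i in 1 2 3; do python3 go.py .469 -.1695 .0205 104.8;  python3 -c "
from cell import *;read_camera('scene')"; done
```

```text
scene crop origin [161 141] scale 3.6363636363636362
top crop origin [283 157] scale 3.6363636363636362
14.6 [ 0.4657 -0.1656  0.0644] [1.7994e+02 5.0000e-02 1.0480e+02] shift(now) [-0.0047  0.0022  0.0439] shift(after turn) [-0.0047  0.0022  0.0439] turn 0.0001 F [ 0.4 -0.7 -1.6] 0.03398429493557934 25.071124315727502
14.65 [ 0.4658 -0.1657  0.0645] [1.7993e+02 7.0000e-02 1.0480e+02] shift(now) [-0.0045  0.0021  0.044 ] shift(after turn) [-0.0045  0.0021  0.044 ] turn 0.0 F [ 0.3  0.5 -2.3] 0.03387334625569596 25.071172752650455
14.7 [ 0.4658 -0.1658  0.0646] [1.7993e+02 8.0000e-02 1.0479e+02] shift(now) [-0.0044  0.0022  0.0441] shift(after turn) [-0.0044  0.0022  0.0441] turn -0.0002 F [-0.1  0.  -1.8] 0.034012675365935136 25.07125981268473
```

View pics/t1.png

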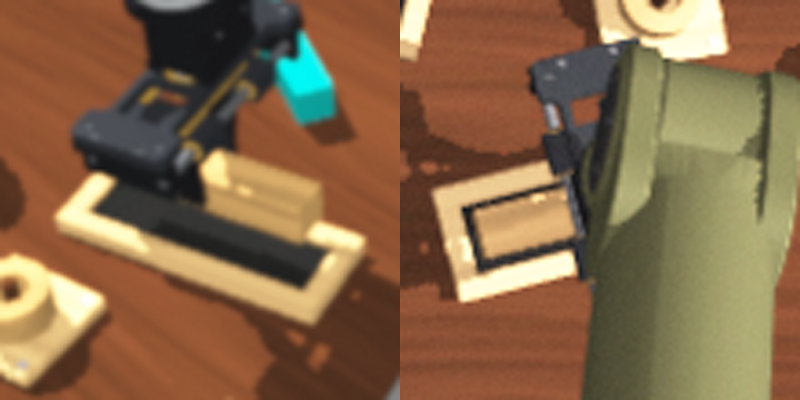

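Run:
```python
from h import *
c=read_camera("top")
x,y=.4658,-.1657
P=prism(x,y,.053,.087,np.radians(14.8),.034,.18); print(((proj(c,P)-[283,157]+.5)*3.636).round()+[400,0])
P=prism(.469,-.1695,.014,.014,np.radians(14.8),.052,.198); print(((proj(c,P)-[283,157]+.5)*3.636).round()+[400,0])
c=read_camera("scene");P=prism(x,y,.053,.087,np.radians(14.8),.034,.18); print(((proj(c,P)-[161,141]+.5)*3.636).round())
```

```text
[[729. 199.]
 [483. 262.]
 [717. 153.]
 [471. 215.]
 [739. 195.]
 [486. 260.]
 [726. 148.]
 [474. 212.]]
[[739. 208.]
 [477. 275.]
 [720. 139.]
 [459. 206.]
 [739. 208.]
 [477. 275.]
 [720. 139.]
 [459. 206.]]
[[122. 145.]
 [323. 215.]
 [ 97. 172.]
 [301. 244.]
 [115. 112.]
 [321. 181.]
 [ 89. 139.]
 [298. 211.]]
```

Request:
play_rows --steps '[[[-0.006,0.0027,0,0,0,0,0.025],[0,0,0.01,0,0,0,0.025],[0,0,0.01,0,0,0,0.025],[0,0,0.01,0,0,0,0.025],[0,0,0.007,0,0,0,0.025],[0,0,0.003,0,0,0,0.025],[0,0,0,0,0,0,0.025],[0,0,0,0,0,0,0.025]]]'

```text
time_s: 15.65
tool_pos: [0.4694, -0.1707, 0.0237]
tool_rot: [180.0, 0.0, 104.8]
force: [-0.1, 0.1, -2.4]
grip_width: 0.034
grasp_force: 25.1
```

Request:
play_rows --steps '[[[0,0,0.0015,0,0,0,0.025],[0,0,0.001,0,0,0,0.025],[0,0,0,0,0,0,0.025]]]'

```text
time_s: 15.95
tool_pos: [0.4692, -0.1708, 0.0211]
tool_rot: [-180.0, 0.0, 104.8]
force: [-0.3, 0.3, -2.7]
grip_width: 0.0337
grasp_force: 25.1
```

Request:
play_rows --steps '[[[0,0,0.001,0,0,0,0.025],[0,0,0,0,0,0,0.025]]]'

```text
time_s: 16.15
tool_pos: [0.4693, -0.1709, 0.0207]
tool_rot: [-180.0, 0.0, 104.8]
force: [-2.0, 0.9, 4.9]
grip_width: 0.0338
grasp_force: 25.0
```

Request:
play_rows --steps '[[[0,0,0,0,0,0,0.05],[0,0,0,0,0,0,0.06],[0,0,0,0,0,0,0.06],[0,0,-0.015,0,0,0,0.06],[0,0,-0.03,0,0,0,0.087],[0,0,-0.04,0,0,0,0.087],[0,0,-0.04,0,0,0,0.087],[0,0,0,0,0,0,0.087]]]'

```text
time_s: 16.95
tool_pos: [0.4733, -0.1718, 0.1518]
tool_rot: [179.5, 0.5, 104.8]
force: [1.2, 0.1, 0.1]
grip_width: 0.083
grasp_force: 0.0
```

```bash
cat > m3.py <<'E'
from h import *
d=np.pi/180
C=[read_camera(k) for k in("scene","top")]
for n,x,y in(("block",.484,.094),("disc",.451,.207)):
    V=[(c,comp(c,[x,y,.05])) for c in C]; print([int(m.sum()) for _,m in V])
    for W in(V,V[:1],V[1:]):
        mod=lambda p:[prism(p[0],p[1],.012,p[3],p[2],.05*p[4],.05*p[4]) if n=="block" else cyl(p[0],p[1],.012,p[3],.028*p[4])]
        p,f=fit(W,mod,[x,y,.1,.052,1.02],np.array([.006,.006,.1,.004,.03])); print(n,(p[:2]*1e3).round(1),"z",p[3].round(4),"yaw",((p[2]/d+45)%90-45).round(1),"scale",p[4].round(3),round(f,3))
E
python3 m3.py; python3 look.py t2 .469 -.1695 .03 55; python3 go.py .4835 .094 .15 95
```

```text
[658, 429]
block [483.7  93.3] z 0.0559 yaw 6.5 scale 1.008 0.001
block [483.2  93.2] z 0.0552 yaw 6.5 scale 1.02 0.001
block [483.8  93. ] z 0.0567 yaw 6.6 scale 0.999 0.002
[632, 432]
disc [451.1 206.8] z 0.0559 yaw 9.0 scale 1.003 0.003
disc [449.6 206.4] z 0.0532 yaw 9.4 scale 1.02 0.002
disc [451.8 207.1] z 0.0505 yaw 9.6 scale 1.012 0.001
scene crop origin [161 144] scale 3.6363636363636362
top crop origin [283 157] scale 3.6363636363636362
17.15 [ 0.4685 -0.1706  0.1445] [-1.7994e+02 -3.0000e-02  1.0479e+02] shift(now) [ 0.252   0.0821 -0.0055] shift(after turn) [ 0.2623  0.038  -0.0055] turn 0.1708 F [-0.9  0.2 -0.4] 0.08631680536213555 0.0
```

View pics/t2.png

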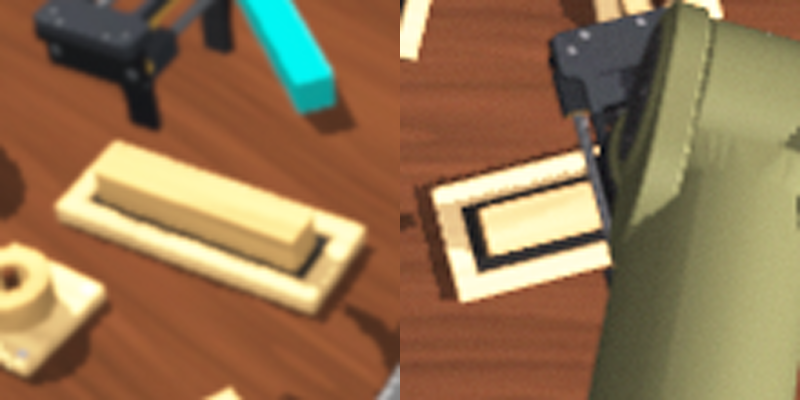

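The rail lies flat in the trough (left crop 205,205), with black margin all round. Now the block.

Request:
play_rows --steps '[[[0,0,0,0,0,0.145,0.087],[0.0326,0.0056,0,0,0,0,0.087],[0.0326,0.0056,0,0,0,0,0.087],[0.0326,0.0056,0,0,0,0,0.087],[0.0326,0.0056,0,0,0,0,0.087],[0.0326,0.0056,0,0,0,0,0.087],[0.0326,0.0056,0,0,0,0,0.087],[0.0326,0.0056,0,0,0,0,0.087],[0.0326,0.0056,0.01,0,0,0,0.087],[0,0,0.02,0,0,0,0.087],[0,0,0.02,0,0,0,0.087],[0,0,0,0,0,0,0.087]]]'

```text
time_s: 18.35
tool_pos: [0.4809, 0.0933, 0.0915]
tool_rot: [-179.6, -0.1, 96.5]
force: [-0.5, -0.2, -0.6]
grip_width: 0.087
grasp_force: 0.0
```

Request:
play_rows --steps '[[[0,0,0,0,0,0,0.087],[0,0,0,0,0,0,0.087]]]'

```text
time_s: 18.55
tool_pos: [0.4847, 0.0934, 0.0956]
tool_rot: [180.0, -0.0, 96.4]
force: [0.3, 1.0, 0.5]
grip_width: 0.087
grasp_force: 0.0
```

```bash
python3 go.py .4837 .0933 .024 96.5
```

```text
18.55 [0.4847 0.0934 0.0956] [ 1.7996e+02 -1.0000e-02  9.6450e+01] shift(now) [ 0.     -0.001   0.0716] shift(after turn) [ 0.     -0.001   0.0716] turn -0.0009 F [0.3 1.  0.5] 0.08701585890517817 0.0
```

Request:
play_rows --steps '[[[0,-0.001,0.014,0,0,0,0.087],[0,0,0.014,0,0,0,0.087],[0,0,0.014,0,0,0,0.087],[0,0,0.014,0,0,0,0.087],[0,0,0.01,0,0,0,0.087],[0,0,0.005,0,0,0,0.07],[0,0,0,0,0,0,0.06],[0,0,0,0,0,0,0.04],[0,0,0,0,0,0,0.04],[0,0,0,0,0,0,0.04],[0,0,0,0,0,0,0.04],[0,0,0,0,0,0,0.04]]]' --force 25

```text
time_s: 19.75
tool_pos: [0.4836, 0.0933, 0.0245]
tool_rot: [180.0, 0.0, 96.5]
force: [-0.1, -0.3, 3.4]
grip_width: 0.05
grasp_force: 25.0
```

Request:
play_rows --steps '[[[0,0,-0.004,0,0,0,0.04],[0,0,-0.02,0,0,0,0.04],[0,0,-0.03,0,0,0,0.04],[0,0,-0.03,0,0,0,0.04],[0,0,0,0,0,0,0.04]]]'

```text
time_s: 20.25
tool_pos: [0.4862, 0.094, 0.1119]
tool_rot: [179.6, 0.1, 96.5]
force: [0.7, -1.2, -0.6]
grip_width: 0.0496
grasp_force: 25.0
```

```bash
python3 go.py .636 .0025 .1 77
```

```text
20.25 [0.4862 0.094  0.1119] [1.7958e+02 6.0000e-02 9.6470e+01] shift(now) [-0.1078  0.1386  0.0119] shift(after turn) [-0.0555  0.1666  0.0119] turn 0.3399 F [ 0.7 -1.2 -0.6] 0.04961554172124049 24.999788221903145
```

Request:
play_rows --steps '[[[0,0,0,0,0,0.113,0.04],[0,0,0,0,0,0.113,0.04],[0,0,0,0,0,0.113,0.04],[-0.0092,0.0278,0,0,0,0,0.04],[-0.0092,0.0278,0,0,0,0,0.04],[-0.0092,0.0278,0,0,0,0,0.04],[-0.0092,0.0278,0,0,0,0,0.04],[-0.0092,0.0278,0,0,0,0,0.04],[-0.0092,0.0278,0.02,0,0,0,0.04],[0,0,0.02,0,0,0,0.04],[0,0,0,0,0,0,0.04],[0,0,0,0,0,0,0.04]]]'

```text
time_s: 21.45
tool_pos: [0.6324, 0.0029, 0.0672]
tool_rot: [-179.9, -0.0, 77.1]
force: [-0.3, 0.2, -0.6]
grip_width: 0.0497
grasp_force: 25.0
```

Request:
play_rows --steps '[[[0,0,0,0,0,0,0.04],[0,0,0,0,0,0,0.04]]]'

```text
time_s: 21.65
tool_pos: [0.6339, 0.0027, 0.0694]
tool_rot: [179.9, -0.0, 77.1]
force: [-0.5, -0.2, -0.4]
grip_width: 0.0498
grasp_force: 25.0
```

```bash
python3 look.py b1 .636 .0025 .04 40; python3 go.py .636 .0025 .0205 77
python3 - <<'E'
from h import *
c=read_camera("scene"); o=get_obs(); x,y,z=o["tool_pos"]; u=proj(c,[.636,.0025,.04])[0].astype(int)-40
f=lambda P:((proj(c,P)-u+.5)*5).round().tolist()
print("block",f(prism(x,y,z-.0125,z+.0275,np.radians(-13),.05,.05))); print("pocket",f(prism(.636,.0025,.014,.014,np.radians(-13),.068,.068)[:4]),"plate",f(prism(.636,.0025,.014,.014,np.radians(-13),.1,.1)[:4]))
E
```

```text
scene crop origin [174 227] scale 5.0
top crop origin [232 108] scale 5.0
21.75 [0.6338 0.0024 0.0692] [1.799e+02 1.000e-02 7.708e+01] shift(now) [0.0006 0.0021 0.0487] shift(after turn) [0.0006 0.0021 0.0487] turn 0.0014 F [-0.1 -0.9 -0.1] 0.050040714245118995 24.999785078689456
block [[225.0, 121.0], [280.0, 189.0], [133.0, 171.0], [186.0, 243.0], [216.0, 67.0], [272.0, 137.0], [120.0, 118.0], [175.0, 190.0]]
pocket [[238.0, 157.0], [311.0, 249.0], [118.0, 224.0], [188.0, 321.0]] plate [[249.0, 121.0], [358.0, 255.0], [73.0, 218.0], [174.0, 363.0]]
```

View pics/b1.png

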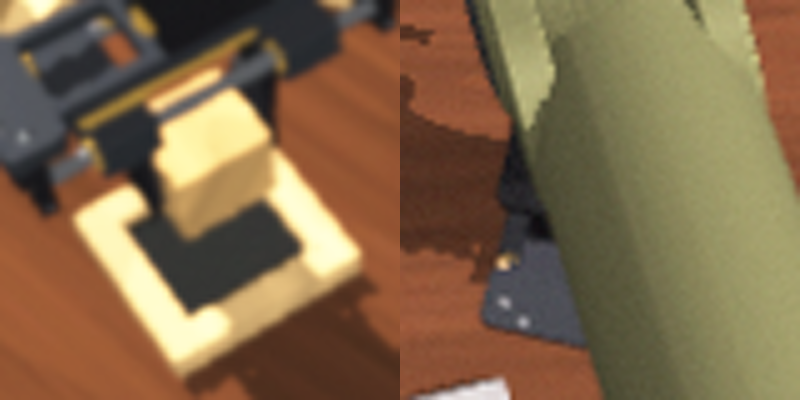

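The held block (190,190) and the pocket (215,255) in the left crop match the predictions to about 1 px. Lowering.

Request:
play_rows --steps '[[[0.0006,0.002,0.01,0,0,0,0.04],[0,0,0.01,0,0,0,0.04],[0,0,0.01,0,0,0,0.04],[0,0,0.008,0,0,0,0.04],[0,0,0.005,0,0,0,0.04],[0,0,0.003,0,0,0,0.04],[0,0,0,0,0,0,0.04],[0,0,0,0,0,0,0.04]]]'

```text
time_s: 22.6
tool_pos: [0.6358, 0.0023, 0.0223]
tool_rot: [180.0, -0.0, 77.1]
force: [0.3, 0.6, -1.0]
grip_width: 0.0497
grasp_force: 25.0
```

Request:
play_rows --steps '[[[0,0,0.0015,0,0,0,0.04],[0,0,0,0,0,0,0.04]]]'

```text
time_s: 22.8
tool_pos: [0.6356, 0.0022, 0.0207]
tool_rot: [180.0, 0.0, 77.0]
force: [-1.0, -0.2, -0.6]
grip_width: 0.0496
grasp_force: 25.0
```

Request:
play_rows --steps '[[[0,0,0.001,0,0,0,0.04],[0,0,0,0,0,0,0.04]]]'

```text
time_s: 23.0
tool_pos: [0.6358, 0.0023, 0.0205]
tool_rot: [180.0, 0.0, 77.1]
force: [-2.4, -0.8, 4.3]
grip_width: 0.0501
grasp_force: 25.0
```

Request:
play_rows --steps '[[[0,0,0,0,0,0,0.06],[0,0,0,0,0,0,0.075],[0,0,0,0,0,0,0.075],[0,0,-0.015,0,0,0,0.075],[0,0,-0.03,0,0,0,0.087],[0,0,-0.04,0,0,0,0.087],[0,0,-0.02,0,0,-0.117,0.087],[0,0,0,0,0,-0.118,0.087],[0,0,0,0,0,-0.118,0.087],[0,0,0,0,0,-0.118,0.087],[0,0,0,0,0,0,0.087]]]'

```text
time_s: 24.1
tool_pos: [0.6358, 0.0023, 0.1256]
tool_rot: [179.9, 0.0, 104.1]
force: [0.1, 0.2, -1.1]
grip_width: 0.087
grasp_force: 0.0
```

```bash
python3 m3.py 2>&1 | grep disc;  python3 go.py .451 .2068 .085 104; python3 look.py b2 .636 .0025 .03 40
```

```text
disc [451.1 206.8] z 0.0556 yaw 12.0 scale 1.001 0.003
disc [449.6 206.4] z 0.0532 yaw 7.0 scale 1.021 0.002
disc [451.9 207.2] z 0.0497 yaw 11.9 scale 1.013 0.001
24.2 [0.6357 0.0023 0.1252] [1.7996e+02 1.0000e-02 1.0388e+02] shift(now) [ 0.2428 -0.1303  0.0402] shift(after turn) [ 0.2431 -0.1298  0.0402] turn -0.0022 F [-0.4 -0.7 -0.2] 0.08716821642730814 0.0
scene crop origin [175 229] scale 5.0
top crop origin [232 109] scale 5.0
```

View pics/b2.png

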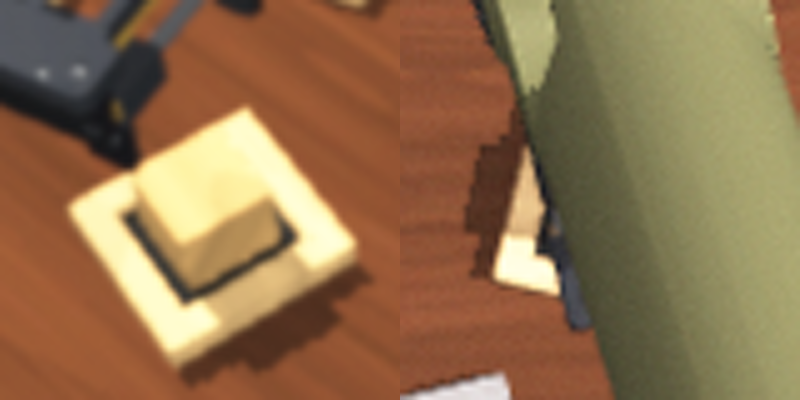

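The block sits flat in the pocket (left crop 205,220), with the black border even all round. Now the disc.

Request:
play_rows --steps '[[[0.0304,-0.0162,0,0,0,0,0.087],[0.0304,-0.0162,0,0,0,0,0.087],[0.0304,-0.0162,0,0,0,0,0.087],[0.0304,-0.0162,0,0,0,0,0.087],[0.0304,-0.0162,0,0,0,0,0.087],[0.0304,-0.0162,0,0,0,0,0.087],[0.0304,-0.0162,0,0,0,0,0.087],[0.0304,-0.0162,0.02,0,0,0,0.087],[0,0,0.02,0,0,0,0.087],[0,0,0,0,0,0,0.087],[0,0,0,0,0,0,0.087],[0,0,0,0,0,0,0.087]]]'

```text
time_s: 25.5
tool_pos: [0.4521, 0.2065, 0.0855]
tool_rot: [179.9, -0.0, 103.9]
force: [0.4, -0.5, 0.1]
grip_width: 0.0868
grasp_force: 0.0
```

```bash
python3 go.py .451 .2068 .0245 104
```

```text
25.5 [0.4521 0.2065 0.0855] [ 1.7991e+02 -1.0000e-02  1.0393e+02] shift(now) [ 0.0005 -0.001   0.061 ] shift(after turn) [ 0.0006 -0.001   0.061 ] turn -0.0013 F [ 0.4 -0.5  0.1] 0.08684607272707172 0.0
```

Request:
play_rows --steps '[[[0.0005,-0.001,0.014,0,0,0,0.087],[0,0,0.014,0,0,0,0.087],[0,0,0.014,0,0,0,0.087],[0,0,0.013,0,0,0,0.087],[0,0,0.006,0,0,0,0.087],[0,0,0,0,0,0,0.07],[0,0,0,0,0,0,0.06],[0,0,0,0,0,0,0.045],[0,0,0,0,0,0,0.045],[0,0,0,0,0,0,0.045],[0,0,0,0,0,0,0.045],[0,0,0,0,0,0,0.045]]]' --force 25

```text
time_s: 26.7
tool_pos: [0.4501, 0.2071, 0.0239]
tool_rot: [180.0, 0.0, 104.0]
force: [0.4, -0.8, 3.2]
grip_width: 0.0559
grasp_force: 25.0
```

Request:
play_rows --steps '[[[0,0,-0.004,0,0,0,0.045],[0,0,-0.02,0,0,0,0.045],[0,0,-0.03,0,0,0,0.045],[0,0,-0.03,0,0,0,0.045],[0,0,0,0,0,0,0.045],[0,0,0,0,0,0,0.045]]]'

```text
time_s: 27.3
tool_pos: [0.45, 0.2067, 0.1078]
tool_rot: [179.9, 0.1, 104.0]
force: [-0.6, -0.1, -1.3]
grip_width: 0.0552
grasp_force: 25.0
```

```bash
python3 go.py .6487 .2165 .07 104
```

```text
27.3 [0.45   0.2067 0.1078] [1.7994e+02 5.0000e-02 1.0402e+02] shift(now) [-0.0387  0.1952  0.0378] shift(after turn) [-0.0386  0.1952  0.0378] turn 0.0003 F [-0.6 -0.1 -1.3] 0.0552425792139262 24.99983978457749
```

Request:
play_rows --steps '[[[-0.0055,0.0279,0,0,0,0,0.045],[-0.0055,0.0279,0,0,0,0,0.045],[-0.0055,0.0279,0,0,0,0,0.045],[-0.0055,0.0279,0,0,0,0,0.045],[-0.0055,0.0279,0,0,0,0,0.045],[-0.0055,0.0279,0,0,0,0,0.045],[-0.0056,0.0278,0.018,0,0,0,0.045],[0,0,0.02,0,0,0,0.045],[0,0,0,0,0,0,0.045],[0,0,0,0,0,0,0.045],[0,0,0,0,0,0,0.045]]]'

```text
time_s: 28.4
tool_pos: [0.648, 0.2175, 0.07]
tool_rot: [180.0, -0.0, 104.1]
force: [0.1, -0.1, 0.4]
grip_width: 0.0554
grasp_force: 25.0
```

```bash
python3 look.py d1 .6487 .2165 .04 40; python3 go.py .6487 .2165 .020 104
python3 - <<'E'
from h import *
c=read_camera("scene"); o=get_obs(); x,y,z=o["tool_pos"]; u=proj(c,[.6487,.2165,.04])[0].astype(int)-40
f=lambda P:((proj(c,P)-u+.5)*5).round()
a=f(cyl(x,y,z-.012,z+.028,.028)); print("disc",a.min(0),a.max(0)); a=f(cyl(.6487,.2165,.014,.014,.037)); print("pocket",a.min(0),a.max(0))
E
```

```text
scene crop origin [240 285] scale 5.0
top crop origin [151 103] scale 5.0
28.5 [0.6486 0.2173 0.0707] [1.7991e+02 2.0000e-02 1.0407e+02] shift(now) [-0.0008 -0.0001  0.0507] shift(after turn) [-0.0008 -0.0001  0.0507] turn 0.0012 F [-0.8  0.6 -0.3] 0.055583459731120013 24.999976297840476
disc [138.  74.] [280. 249.]
pocket [120. 157.] [293. 318.]
```

View pics/d1.png

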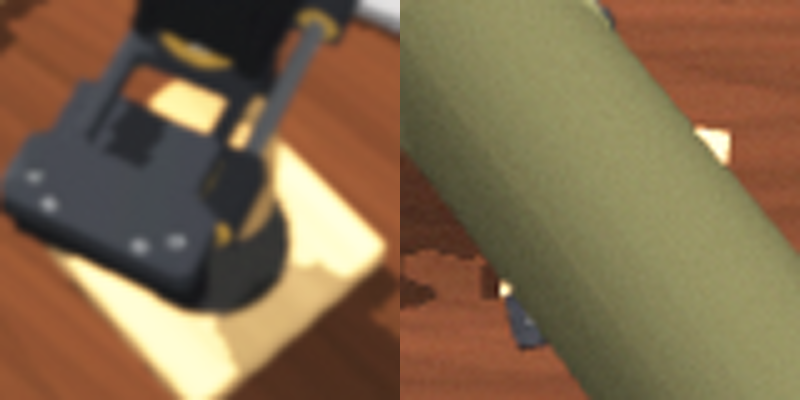

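The gripper hides most of the disc. Its right edge (about 278,170) and the pocket rim (288,245; bottom 312) agree with the prediction, so I lower it.

Request:
play_rows --steps '[[[-0.0008,0,0.01,0,0,0,0.045],[0,0,0.01,0,0,0,0.045],[0,0,0.01,0,0,0,0.045],[0,0,0.01,0,0,0,0.045],[0,0,0.005,0,0,0,0.045],[0,0,0.003,0,0,0,0.045],[0,0,0,0,0,0,0.045],[0,0,0,0,0,0,0.045]]]'

```text
time_s: 29.35
tool_pos: [0.6489, 0.2164, 0.0218]
tool_rot: [180.0, -0.0, 104.0]
force: [-0.3, -0.5, -0.7]
grip_width: 0.0553
grasp_force: 25.0
```

Request:
play_rows --steps '[[[0,0,0.0015,0,0,0,0.045],[0,0,0,0,0,0,0.045]]]'

```text
time_s: 29.55
tool_pos: [0.6488, 0.2161, 0.0202]
tool_rot: [180.0, 0.0, 104.0]
force: [1.0, 0.6, -1.4]
grip_width: 0.0555
grasp_force: 25.0
```

Request:
play_rows --steps '[[[0,0,0.001,0,0,0,0.045],[0,0,0,0,0,0,0.045]]]'

```text
time_s: 29.75
tool_pos: [0.6489, 0.2162, 0.02]
tool_rot: [180.0, 0.0, 104.0]
force: [-2.0, -1.3, 5.0]
grip_width: 0.0554
grasp_force: 25.0
```

Contact. Releasing, lifting and drawing back clear of the jigs (tool −y of the gripper is toward the base).

Request:
play_rows --steps '[[[0,0,0,0,0,0,0.065],[0,0,0,0,0,0,0.08],[0,0,0,0,0,0,0.08],[0,0,-0.015,0,0,0,0.08],[0,0,-0.03,0,0,0,0.087],[0,0,-0.04,0,0,0,0.087],[0,0,-0.05,0,0,0,0.087],[0,-0.04,-0.04,0,0,0,0.087],[0,-0.04,0,0,0,0,0.087],[0,-0.04,0,0,0,0,0.087],[0,-0.04,0,0,0,0,0.087],[0,0,0,0,0,0,0.087]]]'

```text
time_s: 30.95
tool_pos: [0.4931, 0.1776, 0.1895]
tool_rot: [-179.8, 0.3, 104.1]
force: [0.4, 0.3, -0.0]
grip_width: 0.0869
grasp_force: 0.0
```

Run:
```python
from h import *
a=[]
for k in("scene","top"):
    f=read_camera(k)["frame"][:,:,::-1]; a.append(f[130:410,110:510] if k=="scene" else f[100:380,90:490])
cv2.imwrite("pics/fin.png",np.hstack(a))
```

```text
(no output)
```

View pics/fin.png

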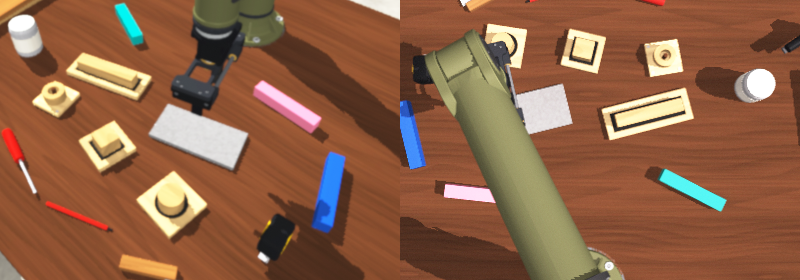

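All four are seated: ring (57,95), rail (108,72), block (106,140) and disc (171,200) in the left half. The tape, tin and look-alikes are untouched and the gripper is clear.

```bash
python3 -c "
from cell import *; print(sign_off())"
```

```text
the job is handed in; nothing more can be done
None
```

The job is handed in: ring, rail, block and disc were loaded in that order. The final picture shows each flat in its jig, with the tape measure, tin and look-alikes left alone, after about 31 s of the 104 s allowed.

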